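# Unclamp the glued bottle opener and hang it up

## Task

The glue in the striped wooden bottle opener has set: pull the red handle to slide the clamp's jaw fully open and lift the opener out, its flat faces being free to grip. Stand it upright on the bare table and let go, so that you can take it again by its dark side edges with the hole left free, then hang it by the hole on the peg of the wooden stand, pushed well on towards the board, and let go. Leave the jaw open, and the jam jar, the match box and the biscuit packet where they are.

Things in the scene. Friction and masses are not known exactly. Their poses are not given: they have to be found in the camera images.
- clamp: Blue clamp fixed to the table, left or right, turned up to 0.3 rad; base 70 mm wide, 20 mm high, from 145 mm to its -x to 90 mm to its +x. Origin on the table under the base, midway across. Its x axis is the slide direction: the fixed jaw (46 mm wide, top 120 mm over the table) has its face at x = 56 mm; the sliding jaw, on its -x side, opens towards -x.
- jaw (a joint): Slide of the steel jaw, m: 0 = closed on the opener, grows as it opens towards the clamp's -x, stop at 0.050 (fully open); starts at 0 to 0.003. About 7 N of friction; it stays where it is left. The jaw is 46 mm wide, top 130 mm over the table; a lip at its top reaches 8 mm over the opener's top edge, so the opener cannot be lifted out before the jaw is opened.
- jaw_grip (a point): Point to grip on the upright red handle of the sliding jaw, 97 mm over the table and 18 mm below the handle's top; the handle is 18 mm along the clamp's x by 24 mm across it (pinch it across, along the clamp's y). It stands 52 mm in front of the jaw's front face. Axes as the clamp's; moves with the jaw.
- opener_mid (a point): Centre of the loose opener: striped light and dark wood block, 26 mm thick (its x) x 46 mm wide (its y, across the dark side edges) x 100 mm high (its z). Centre 50 mm over its underside; 3 mm steel plate low on the -x face; 100 to 200 g. It starts upright on the clamp's base (20 mm up), side edges between the jaws, flat faces free to the clamp's +y and -y. It can stand on the table by itself.
- opener_hole (a point): Centre of the opener's through hole, 20 mm in diameter, along the opener's x; 18 mm below its top, 32 mm above its centre, midway across. May face the stand either way round.
- stand: Wooden peg stand fixed to the table: foot 110 mm wide from 40 mm to its -x to 60 mm to its +x and 14 mm high, upright board 100 mm wide, 167 mm high, its front face at x = 20 mm. Origin on the table under the foot. The peg points to its -x; turned up to 0.35 rad. Clamp and stand may have changed sides.
- peg_root (a point): Centre of the brass peg where it leaves the board, 150 mm over the table; peg 8 mm in diameter. Axes as the stand's.
- peg_tip (a point): Centre of the ball, 10 mm in diameter, at the end of the peg: 38 mm towards the stand's -x from the root and 4 mm higher (the peg slopes up 6 degrees). Axes as the stand's. When hung, the opener's hole centre is 6 mm below the peg's axis.
- jam_jar_mid (a point): Centre of a jam jar, 69 mm in diameter, 99 mm high, standing on the table. Bystander.
- match_box_mid (a point): Centre of a flat red box, 48 x 61 x 15 mm, lying on the table. Bystander.
- biscuit_pack_mid (a point): Centre of a flat green biscuit packet, 45 mm (x) x 120 mm (y) x 11 mm, lying at the near edge of the table. Bystander. The bare table reaches from x = 0.36 to 0.70 and from y = -0.27 to 0.17.
- opener: The same opener; origin at the centre of its underside, axes as at its centre.
There are look-alikes about, which are no part of the job. Of the things that look like the opener, the larger one is meant.

How it is judged:
On the way, in this order (a step that is already met when the one before it is completed fails the run):
1. the jaw is slid open, the opener still standing in the clamp (value of joint jaw above 0.042 m and z of opener_mid in the frame of clamp between 0.06 and 0.08 m and x of opener_mid in the frame of clamp above -0.01 m and angle between opener_mid's own z axis and vertical below 0.2 rad), for 0.1 s.
2. the opener stands upright on the table, let go (height (world z) of opener_mid between 0.045 and 0.055 m and angle between opener_mid's own z axis and vertical below 0.1 rad and contact force between opener and the fingers below 0.1 N and linear speed of opener below 0.02 m/s), for 0.1 s.
At the end, for the whole second after the job is handed in: The opener hangs upright and still by its hole on the peg: hole centre within 10 mm sideways of the peg, 0 to 12 mm below its root's height and at most 27 mm in front of the board, tilt under 0.25 rad, faces parallel to the board within 0.4 rad; the jaw is still open by over 35 mm (x of opener_hole in the frame of stand between -0.007 and 0.02 m and y of opener_hole in the frame of stand between -0.01 and 0.01 m and z of opener_hole in the frame of stand between 0.138 and 0.15 m and angle between opener_mid's own z axis and vertical below 0.25 rad and angle between the x axis of opener_mid and the x axis of stand, either way round below 0.4 rad and value of joint jaw above 0.035 m and linear speed of opener below 0.02 m/s); the robot touches nothing.
It fails at once if jam jar moved more than 30 mm (distance of jam_jar_mid from where it was at the start of the episode above 0.03 m).
It fails at once if match box moved more than 30 mm (distance of match_box_mid from where it was at the start of the episode above 0.03 m).
It fails at once if biscuit pack moved more than 30 mm (distance of biscuit_pack_mid from where it was at the start of the episode above 0.03 m).
It also fails if it takes over 67 s, if anything falls off the work surface, if the arm or the gripper's body presses on something with over 40 N, if the wrist force passes 120 N, or if a joint passes its speed limit or range.

## Robot

A 6-joint arm with a two-finger parallel gripper is mounted at the origin on a cart in front of the work surface, level with it; the furniture and walls round the work are solid. World frame = base frame: x ahead of the robot, y to its left, z up, the work surface at z = 0. Lengths are in m, angles in rad, forces in N, time in s.
With the tool pointing down it reaches from about 0.375 to 0.975 m from the base axis. Payload 3.8 kg.
Tool frame: the origin (TCP) lies between the finger pads; the fingertips stand 17 mm ahead of it and the grasp point (between the pads) lies 2 mm behind it; z points along the fingers, y is the line along which they close (so a half turn about z gives the same grasp; the last joint's range is limited). The gripper opens to 85 mm and grips with 20 to 120 N. Pads are 22 mm wide; open, the fingers measure 114 mm over their backs; the gripper's body (76 mm by 85 mm) begins 54 mm behind the grasp point. The pads swing forward as they close: fully open they stand 13 mm farther back than shut.
Start: joints at [-1.155, 0.264, 1.604, -0, 1.274, -0.037], TCP at [0.295, -0.607, 0.248] pointing down, gripper open.
Joint ranges: [-2.63, 2.63], [-0.94, 2.18], [0.31, 2.57], [-1.31, 4.45], [0, 2.66], [-2.55, 2.55]. Speed limits (rad/s): [2.57, 2.57, 3.14, 3.14, 3.14, 3.14].

## Interface

Orientations are given as a rotation vector (axis times angle).
In Python, from workcell import bot gives the robot as it stands.
- The arm moves only by the tool play_rows, never from a script. Its argument "steps" is one flat list of numbers, 4 for each row, row after row: the shift along the tool's x, y, z in m, then the turn about the tool's z in rad. A call has 1 to 10 rows; each row is the pose to reach, as a shift and turn from the pose commanded when the call began, along the tool's axes at that moment; what a row does not reach only later rows make up. A row lasts 1/8 s, in which the tool goes at most 62.5 mm and 10.7 degrees, less where a joint would pass 70% of its speed; a pose out of reach is approached as far as the arm can. A call with a gripper value outside its range is refused whole. "jaw" is the closure in counts, from 0 (fully open) to 255 (shut), set as the call begins (left out, the last holds). The fingers move at their own pace and stop on an object; "grip_force" is the grip in N (left out, the last holds). Time passes only in rows, so rows that repeat a pose let the fingers close. It gives the time, the measured TCP pose, the force, the opening and the grip force at its end, in the units of the state.
- bot.read_state(): the state, without advancing time (a new reading comes with each control period).
- bot.read_camera(name): name is "scene" or "top" or "wrist"; returns a dict with "pixels" (480x640x3 uint8, blue, green, red), "mtx" (3x3 intrinsics, pixels), "R" (3x3) and "t" (3): a world point X has camera coordinates R X + t. Camera axes: x right, y down, z forward; pixel columns grow to the right and rows downward; lengths in m; the calibration is good to about 2 mm. A picture is of the moment at which its call begins. There is no depth.
- bot.finish_job(): hands the job in; it is judged then, once.
The state is a dict: "time": time; "q": joint angles; "joint_vel": joint speeds; "joint_torque": joint torques, N m; "tool_pos": TCP position; "tcp_rot": TCP orientation; "wrist_force": force on the tool from outside, world axes, zero at the start; "torque": the same for the moment, N m; "width": opening from 0.0 (shut) to 1.0 (fully open); "grip_force": force on a finger pad.
Only numpy, scipy, OpenCV 4.12 (cv2) and the standard library are available. Lean on these libraries where they do the work, as an engineer would, in place of code of your own. Each camera call takes 0.05 s, during which the arm holds its last target. There are 200 camera calls.

## Working session

There is one attempt and no reset: what is moved stays moved. The work goes in short steps, Python scripts to look and compute and a tool call to move; the robot and the scene stay as the last step left them, time stands still between calls to the robot, and variables do not carry over. Pictures are saved under pics/ and viewed, at most 10 in all, crops included, and the job is handed in when it is done.

Besides the shell and the picture viewer there is one more tool, called after "Emit:" as name(argument=value, ...) on one line, values as JSON. play_rows: Moves the arm, as the interface text tells. Its arguments: {"type":"object","properties":{"steps":{"type":"array"},"jaw":{"type":"number"},"grip_force":{"type":"number"}},"required":["steps"]}

```bash
mkdir -p pics; cat > h.py <<'E'
from workcell import bot
import numpy as np, cv2, json
def snap(n,f):
    c=bot.read_camera(n); cv2.imwrite(f'pics/{f}.png',c['pixels'])
    json.dump({k:np.array(c[k]).tolist() for k in('mtx','R','t')},open(f'pics/{f}.json','w')); return c
def cal(f):
    c=json.load(open(f'pics/{f}.json')); return [np.array(c[k]) for k in('mtx','R','t')]
def onz(f,u,v,z):
    K,R,t=cal(f); d=R.T@np.linalg.solve(K,[u,v,1.]); o=-R.T@t; return o+d*(z-o[2])/d[2]
def proj(f,X):
    K,R,t=cal(f); p=K@(R@np.array(X,float)+t); return p[:2]/p[2]
E
python3 - <<'E'
from h import *
snap('scene','s0');snap('top','t0')
for f in('s0','t0'):
    K,R,t=cal(f);print(K.tolist(),(-R.T@t).round(3),R.round(2).tolist())
print(bot.read_state())
E
```

```text
[[495.4494626510203, 0.0, 314.70906007366966], [0.0, 495.4494626510203, 243.88816765214477], [0.0, 0.0, 1.0]] [-0.079 -0.454  0.549] [[0.53, -0.85, -0.01], [-0.44, -0.26, -0.86], [0.73, 0.46, -0.51]]
[[596.4516747258253, 0.0, 326.24482717093264], [0.0, 596.4516747258253, 251.19458489354383], [0.0, 0.0, 1.0]] [ 0.417 -0.073  0.966] [[0.01, -1.0, -0.01], [-0.99, -0.01, -0.11], [0.11, 0.01, -0.99]]
{'time': 0.1, 'q': array([-1.15488460e+00,  2.64692291e-01,  1.60522790e+00, -4.15781546e-05,
        1.27371762e+00, -3.68785499e-02]), 'joint_vel': array([-0.00104898, -0.00123776, -0.00282928, -0.00101873, -0.00057851,
       -0.00099668]), 'joint_torque': array([ 6.79843615e-04, -5.16705322e+01, -3.68590379e+01, -6.82872314e-05,
        6.27639267e-03, -4.44943240e-06]), 'tool_pos': array([ 0.29504291, -0.60640729,  0.24708189]), 'tcp_rot': array([-3.05947079e+00, -7.04750607e-01,  6.66078404e-04]), 'wrist_force': array([ 0.00402256,  0.28268888, -1.19450851]), 'torque': array([ 0.02859093,  0.00343028, -0.01001281]), 'grip_force': 0.0, 'width': 0.9993718952830197}
```

View pics/s0.png

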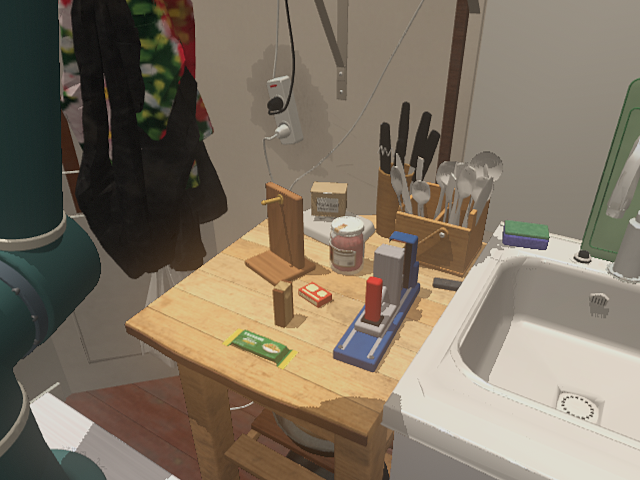

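View pics/t0.png

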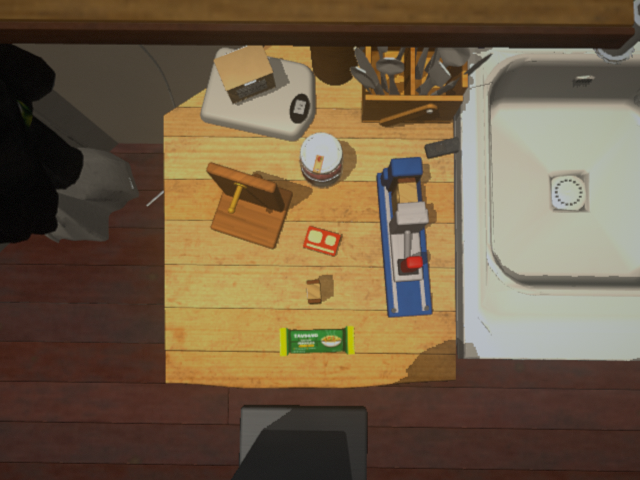

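The opener could be either of two blocks. One is the small loose block, at top (317,291) / scene (284,304). The other is the striped block between the clamp jaws, at top ~(408,190) / scene ~(395,260). The clamped one is larger and matches the description. Next is a close crop to check that.

```bash
python3 - <<'E'
from h import *
t=cv2.imread('pics/t0.png');s=cv2.imread('pics/s0.png')
a=cv2.resize(t[145:325,360:450],None,fx=3.3,fy=3.3,interpolation=cv2.INTER_CUBIC)
b=cv2.resize(t[150:260,195:305],None,fx=2.7,fy=2.7,interpolation=cv2.INTER_CUBIC)
c=cv2.resize(s[225:375,325:425],None,fx=2,fy=2,interpolation=cv2.INTER_CUBIC)
o=np.zeros((600,800,3),np.uint8);o[:a.shape[0],:a.shape[1]]=a[:600]
o[:297,300:597]=b[:297,:297];o[298:598,300:500]=c
d=cv2.resize(s[170:290,235:325],None,fx=2.2,fy=2.2);o[300:564,510:510+198]=d
cv2.imwrite('pics/c0.png',o)
E
```

```text
(no output)
```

View pics/c0.png

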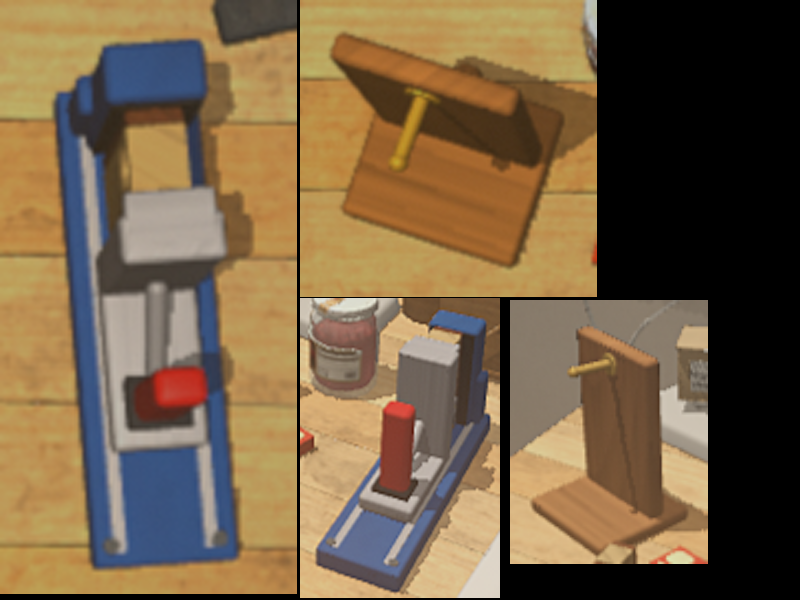

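The crop shows the striped block between the jaws, with the blue fixed jaw on the +x side and the red handle's top at about (414,262) in the top view. The peg runs from its root at (241,186) to its tip at (231,210).

```bash
cat >> h.py <<'E'
from scipy.optimize import least_squares
def fit(obs,x0):
    def f(p):
        c,s=np.cos(p[2]),np.sin(p[2]); r=[]
        for n,uv,(x,y,z) in obs: r+=list(proj(n,[p[0]+c*x-s*y,p[1]+s*x+c*y,z])-uv)
        return r
    r=least_squares(f,x0,loss='soft_l1'); return r.x,np.round(r.fun,1)
E
python3 - <<'E'
from h import *
o=lambda x,y:(360+x/3.3,145+y/3.3)
b=lambda x,y:(195+(x-300)/2.7,150+y/2.7)
for n,u,z in [('nl',o(95,567),.02),('nr',o(237,556),.02),('fl',o(57,95),.02),('handle',o(181,387),.115),('jawtop l',o(120,263),.13),('jawtop r',o(225,258),.13),('fix l',o(106,110),.12),('fix r',o(206,103),.12)]: print(n,onz('t0',*u,z).round(4))
print(fit([('t0',o(95,567),(-.145,.035,.02)),('t0',o(237,556),(-.145,-.035,.02)),('t0',o(57,95),(.09,.035,.02)),('t0',o(106,110),(.056,.023,.12)),('t0',o(206,103),(.056,-.023,.12))],[.5,-.2,0]))
for n,u,z in [('tip',b(398,163),.154),('root',b(424,96),.15),('foot nl',b(345,210),.014),('nr',b(515,264),.014)]: print(n,onz('t0',*u,z).round(4))
print(fit([('t0',b(398,163),(-.018,0,.154)),('t0',b(424,96),(.02,0,.15)),('t0',b(344,211),(-.04,.055,.014)),('t0',b(515,265),(-.04,-.055,.014)),('t0',b(336,43),(.02,.05,.167)),('t0',b(517,107),(.02,-.05,.167))],[.5,.1,0]))
for n,u,z in [('small',(317,291),.05),('match',(322,240),.015),('jar',(321,150),.099),('bis',(317,341),.01)]: print(n,onz('t0',*u,z).round(3))
E
```

```text
nl [ 0.4215 -0.1656  0.02  ]
nr [ 0.4276 -0.2334  0.02  ]
fl [ 0.6516 -0.1468  0.02  ]
handle [ 0.4992 -0.1935  0.115 ]
jawtop l [ 0.5509 -0.1655  0.13  ]
jawtop r [ 0.5536 -0.2105  0.13  ]
fix l [ 0.6204 -0.1605  0.12  ]
fix r [ 0.624  -0.2043  0.12  ]
(array([ 0.56700361, -0.18764453,  0.08319373]), array([-0.5,  1.2,  0.8,  1.4, -0.9, -1.3, -0.3, -0.4,  1.1, -0.5]))
tip [0.5646 0.0653 0.154 ]
root [0.6006 0.0536 0.15  ]
foot nl [0.5611 0.12   0.014 ]
nr [0.5297 0.0174 0.014 ]
(array([ 0.58342788,  0.05778485, -0.29772031]), array([ 1.6, -1.2,  1.2, -1.4, -0.9, -0.5,  0.3,  0. , -2.5,  4.6, -0.4,
        2.7]))
small [ 0.459 -0.053  0.05 ]
match [ 0.543 -0.059  0.015]
jar [ 0.667 -0.057  0.099]
bis [ 0.382 -0.053  0.01 ]
```

```bash
cat >> h.py <<'E'
from scipy.spatial.transform import Rotation as Ro
def go(*T):
    "targets (x,y,z,yaw of tool x); prints shift/turn from the present pose"
    s=bot.read_state(); R=Ro.from_rotvec(s['tcp_rot']).as_matrix(); yaw=np.arctan2(R[1,0],R[0,0])
    print('t',s['time'],'at',s['tool_pos'].round(4),'yaw',yaw.round(3),'w',round(s['width'],3),'F',s['wrist_force'].round(1),'q6',s['q'][5].round(2))
    for x,y,z,w in T:
        d=R.T@(np.array([x,y,z])-s['tool_pos']); a=-(w-yaw); a=(a+np.pi)%(2*np.pi)-np.pi
        print(d.round(4),round(a,3))
E
python3 -c "
from h import *
go((.499,-.193,.25,.083),(.499,-.193,.15,.083))"
```

```text
t 0.1 at [ 0.295  -0.6064  0.2471] yaw 0.453 w 0.999 F [ 0.   0.3 -1.2] q6 -0.04
[ 0.3643 -0.2825 -0.0023] 0.37
[ 0.3643 -0.2823  0.0977] 0.37
```

Emit:
play_rows(steps=[0.045, -0.035, -0.002, 0.05, 0.09, -0.07, -0.002, 0.1, 0.135, -0.105, -0.002, 0.15, 0.18, -0.14, -0.002, 0.2, 0.225, -0.175, -0.002, 0.25, 0.27, -0.21, -0.002, 0.3, 0.315, -0.245, -0.002, 0.37, 0.364, -0.282, -0.002, 0.37, 0.364, -0.282, -0.002, 0.37, 0.364, -0.282, -0.002, 0.37], jaw=0)

```text
time: 1.35
tool_pos: [0.4989, -0.1941, 0.2499]
tcp_rot: [3.139, 0.132, -0.002]
wrist_force: [0.4, -0.4, -1.1]
width: 1.002
grip_force: 0.0
```

```bash
python3 -c "
from h import *
go((.499,-.193,.25,.083),(.499,-.193,.095,.083))
snap('wrist','w0')"
```

```text
t 1.35 at [ 0.4989 -0.1941  0.2499] yaw 0.084 w 1.002 F [ 0.4 -0.4 -1.1] q6 1.07
[ 0.0001 -0.0011 -0.0001] 0.001
[ 0.0003 -0.0011  0.1549] 0.001
```

View pics/w0.png

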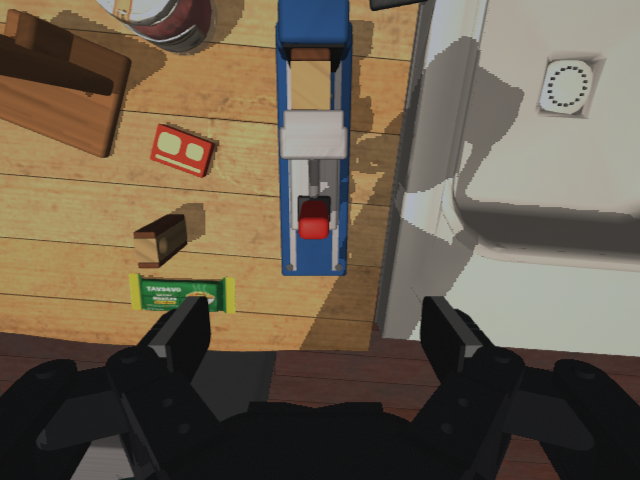

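The wrist view shows the clamp aligned with the image. The red handle is at (314,~220), with the opener top behind the jaw at (312,85).

```bash
python3 -c "
from h import *
K,R,t=cal('w0');print((-R.T@t).round(3),R.round(2).tolist())
for p in [(.508,-.193,.115),(.49,-.194,.115),(.508,-.193,.04),(.49,-.194,.04)]:print(p,proj('w0',p).round(0))
for n,u,v,z in [('base nl',282,274,.02),('base nr',347,275,.02),('base fl',277,20,.02),('h l',300,228,.115),('h r',328,228,.115),('jawtop l',281,160,.13),('jawtop r',346,158,.13),('fix l',281,42,.12),('fix r',350,45,.12),('open l',290,108,.12),('open r',330,108,.12)]:print(n,onz('w0',u,v,z).round(4))
print(fit([('w0',(282,274),(-.145,.035,.02)),('w0',(347,275),(-.145,-.035,.02)),('w0',(281,42),(.056,.023,.12)),('w0',(350,45),(.056,-.023,.12))],[.567,-.188,.08]))
"
```

```text
[ 0.569 -0.187  0.375] [[0.08, -1.0, 0.0], [-0.96, -0.08, 0.28], [-0.27, -0.02, -0.96]]
(0.508, -0.193, 0.115) [316. 222.]
(0.49, -0.194, 0.115) [315. 245.]
(0.508, -0.193, 0.04) [316. 204.]
(0.49, -0.194, 0.04) [315. 222.]
base nl [ 0.4256 -0.1636  0.02  ]
base nr [ 0.4302 -0.233   0.02  ]
base fl [ 0.6653 -0.1454  0.02  ]
h l [ 0.5023 -0.1813  0.115 ]
h r [ 0.504  -0.2023  0.115 ]
jawtop l [ 0.5523 -0.1654  0.13  ]
jawtop r [ 0.5573 -0.209   0.13  ]
fix l [ 0.626  -0.1604  0.12  ]
fix r [ 0.6279 -0.2049  0.12  ]
open l [ 0.5865 -0.1687  0.12  ]
open r [ 0.5887 -0.1956  0.12  ]
(array([ 0.57163166, -0.18708241,  0.07645525]), array([-0.3,  1. , -0. ,  0.4, -0.8,  0.4,  1.5, -2.1]))
```

Emit:
play_rows(steps=[0.003, -0.002, 0.05, 0, 0.003, -0.002, 0.1, 0, 0.003, -0.002, 0.14, 0, 0.003, -0.002, 0.155, 0, 0.003, -0.002, 0.155, 0, 0.003, -0.002, 0.155, 0])

```text
time: 2.15
tool_pos: [0.5035, -0.1931, 0.0973]
tcp_rot: [3.137, 0.129, 0.005]
wrist_force: [0.7, -0.4, 0.1]
width: 1.0
grip_force: 0.0
```

Emit:
play_rows(steps=[0, 0, 0, 0, 0, 0, 0, 0, 0, 0, 0, 0, 0, 0, 0, 0, 0, 0, 0, 0, 0, 0, 0, 0, 0, 0, 0, 0, 0, 0, 0, 0], jaw=255, grip_force=50)

```text
time: 3.15
tool_pos: [0.5024, -0.1925, 0.0959]
tcp_rot: [3.138, 0.13, 0.001]
wrist_force: [-1.7, -4.3, 5.6]
width: 0.27
grip_force: 51.7
```

Emit:
play_rows(steps=[-0.01, 0, 0, 0, -0.02, 0, 0, 0, -0.03, 0, 0, 0, -0.04, 0, 0, 0, -0.047, 0, 0, 0, -0.051, 0, 0, 0, -0.053, 0, 0, 0, -0.053, 0, 0, 0, -0.053, 0, 0, 0])

```text
time: 4.28
tool_pos: [0.4525, -0.1967, 0.0959]
tcp_rot: [3.137, 0.129, 0.011]
wrist_force: [9.9, -2.6, -2.8]
width: 0.276
grip_force: 51.0
```

Emit:
play_rows(steps=[-0.051, 0, 0, 0, -0.051, 0, 0, 0, -0.051, 0, 0, 0, -0.051, 0, 0, 0, -0.051, 0, 0, 0], jaw=0)

```text
time: 4.9
tool_pos: [0.3993, -0.2006, 0.0955]
tcp_rot: [3.139, 0.131, 0.001]
wrist_force: [-1.0, -0.0, -0.2]
width: 0.997
grip_force: 0.0
```

I gave that shift relative to the wrong pose, so the tool backed off a further 51 mm while opening. The jaw was already at its stop. I'll rise and check.

Emit:
play_rows(steps=[0, 0, -0.05, 0, 0, 0, -0.1, 0, 0.05, 0, -0.155, 0, 0.1, 0, -0.155, 0, 0.1, 0, -0.155, 0, 0.1, 0, -0.155, 0])

```text
time: 5.65
tool_pos: [0.4976, -0.1918, 0.2493]
tcp_rot: [-3.138, -0.131, 0.004]
wrist_force: [-0.6, 0.2, 0.0]
width: 0.998
grip_force: 0.0
```

```bash
python3 -c "
from h import *
snap('wrist','w1');snap('top','t1');go((.5985,-.185,.25,.08))
w=cv2.imread('pics/w1.png')[0:300,200:440];t=cv2.imread('pics/t1.png')[145:325,360:450]
o=np.zeros((600,800,3),np.uint8);o[:600,:480]=cv2.resize(w,None,fx=2,fy=2,interpolation=2);o[:576,490:778]=cv2.resize(t,None,fx=3.2,fy=3.2,interpolation=2);cv2.imwrite('pics/c1.png',o)"
```

```text
t 5.75 at [ 0.4967 -0.192   0.2492] yaw 0.083 w 0.998 F [-0.1 -0.1 -1.3] q6 1.07
[ 0.102   0.0015 -0.001 ] 0.003
```

View pics/c1.png

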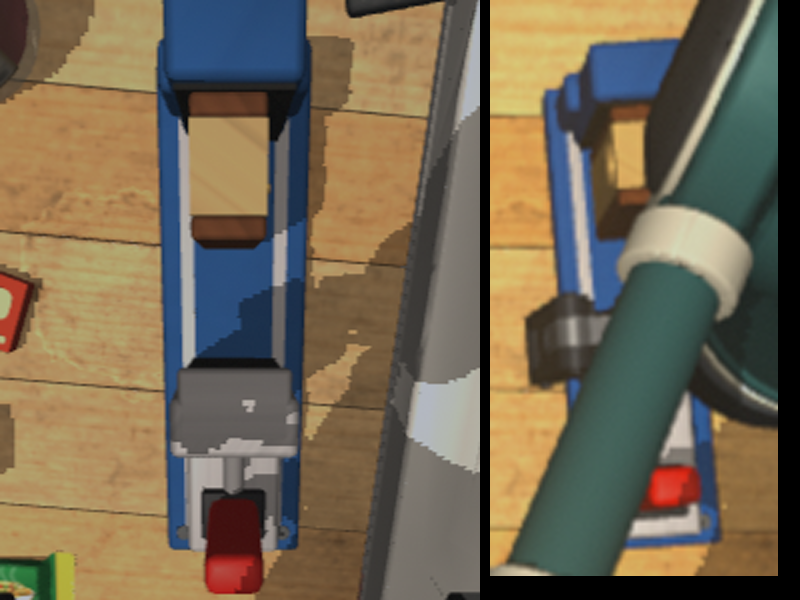

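The jaw is fully open and the opener stands free. Its top runs from crop rows 93 to ~240, with its centre at column ~229.

```bash
python3 -c "
from h import *
for u,v in [(189,93),(267,93),(192,240),(265,240),(229,166)]:print(onz('w1',200+u/2,v/2,.12).round(4))
go((.602,-.184,.25,.08))"
```

```text
[ 0.6225 -0.1669  0.12  ]
[ 0.6245 -0.192   0.12  ]
[ 0.5776 -0.1709  0.12  ]
[ 0.5797 -0.1957  0.12  ]
[ 0.6018 -0.1816  0.12  ]
t 5.75 at [ 0.4967 -0.192   0.2492] yaw 0.083 w 0.998 F [-0.1 -0.1 -1.3] q6 1.07
[ 0.1056  0.0008 -0.001 ] 0.003
```

Emit:
play_rows(steps=[0.052, -0.001, 0, 0, 0.104, -0.002, 0, 0, 0.105, -0.002, 0.05, 0, 0.105, -0.002, 0.1, 0, 0.105, -0.002, 0.145, 0, 0.105, -0.002, 0.165, 0, 0.105, -0.002, 0.166, 0, 0.105, -0.002, 0.166, 0])

```text
time: 6.75
tool_pos: [0.6039, -0.1822, 0.0865]
tcp_rot: [3.138, 0.13, 0.005]
wrist_force: [-0.2, -0.6, -0.3]
width: 0.998
grip_force: 0.0
```

Emit:
play_rows(steps=[0, 0, 0, 0, 0, 0, 0, 0, 0, 0, 0, 0, 0, 0, 0, 0, 0, 0, 0, 0, 0, 0, 0, 0, 0, 0, 0, 0], jaw=255, grip_force=40)

```text
time: 7.62
tool_pos: [0.6031, -0.1817, 0.0849]
tcp_rot: [3.139, 0.13, 0.002]
wrist_force: [-0.6, 0.1, 4.4]
width: 0.295
grip_force: 40.1
```

Emit:
play_rows(steps=[-0.003, 0, -0.02, 0, -0.006, 0, -0.06, 0, -0.006, 0, -0.11, 0, -0.006, 0, -0.16, 0, -0.006, 0, -0.165, 0, -0.006, 0, -0.165, 0])

```text
time: 8.38
tool_pos: [0.5963, -0.182, 0.2497]
tcp_rot: [3.139, 0.13, 0.001]
wrist_force: [0.2, -0.5, -2.0]
width: 0.302
grip_force: 39.4
```

```bash
python3 -c "
from h import *
go((.45,.09,.25,.083),(.45,.09,.068,.083))"
```

```text
t 8.375 at [ 0.5963 -0.182   0.2497] yaw 0.083 w 0.302 F [ 0.2 -0.5 -2. ] q6 1.15
[-0.1233 -0.2831 -0.0003] -0.0
[-0.1234 -0.2832  0.1817] -0.0
```

Emit:
play_rows(steps=[-0.02, -0.045, 0, 0, -0.04, -0.09, 0, 0, -0.06, -0.135, 0, 0, -0.08, -0.18, 0, 0, -0.1, -0.225, 0, 0, -0.115, -0.26, 0.02, 0, -0.123, -0.283, 0.06, 0, -0.123, -0.283, 0.11, 0, -0.123, -0.283, 0.155, 0, -0.123, -0.283, 0.172, 0])

```text
time: 9.62
tool_pos: [0.4458, 0.0892, 0.0726]
tcp_rot: [3.138, 0.13, -0.016]
wrist_force: [-0.2, -0.1, -0.8]
width: 0.296
grip_force: 39.7
```

Emit:
play_rows(steps=[0, 0, 0, 0, 0, 0, 0, 0, 0, 0, 0.005, 0, 0, 0, 0.01, 0, 0, 0, 0.012, 0, 0, 0, 0.013, 0, 0, 0, 0.013, 0])

```text
time: 10.5
tool_pos: [0.4506, 0.0898, 0.065]
tcp_rot: [3.139, 0.13, -0.0]
wrist_force: [-2.3, -0.4, 5.5]
width: 0.298
grip_force: 40.4
```

Emit:
play_rows(steps=[0, 0, 0, 0, 0, 0, 0, 0, 0, 0, 0, 0, 0, 0, 0, 0, 0, 0, 0, 0, 0, 0, 0, 0, 0, 0, -0.05, 0, 0, 0, -0.1, 0, 0, 0, -0.15, 0, 0, 0, -0.18, 0], jaw=0)

```text
time: 11.75
tool_pos: [0.4517, 0.0899, 0.2475]
tcp_rot: [-3.138, -0.13, -0.007]
wrist_force: [0.4, -0.0, -0.0]
width: 0.999
grip_force: 0.0
```

Emit:
play_rows(steps=[-0.06, 0, 0, 0, -0.08, 0, 0, 0, -0.08, 0, 0, 0, -0.08, 0, 0, 0])

```text
time: 12.25
tool_pos: [0.3716, 0.0833, 0.2446]
tcp_rot: [-3.139, -0.13, -0.002]
wrist_force: [0.0, -0.3, 0.5]
width: 1.002
grip_force: 0.0
```

```bash
python3 -c "
from h import *
snap('wrist','w2');snap('scene','s2');go((.45,.09,.25,.083))
print(proj('w2',(.45,.09,.1)),proj('s2',(.45,.09,.05)))
w=cv2.imread('pics/w2.png')
t=cv2.imread('pics/s2.png')[170:350,140:340]
o=np.zeros((600,800,3),np.uint8);o[:480,:400]=w[:,120:520];o[:360,400:800]=cv2.resize(t,None,fx=2,fy=2,interpolation=2);cv2.imwrite('pics/c2.png',o)"
```

```text
t 12.35 at [0.3717 0.0833 0.2444] yaw 0.083 w 1.002 F [ 0.5 -0.6  0.4] q6 1.64
[ 0.0786 -0.0003 -0.0056] -0.0
[316.1736454  125.72633747] [217.71025871 276.12774098]
```

View pics/c2.png

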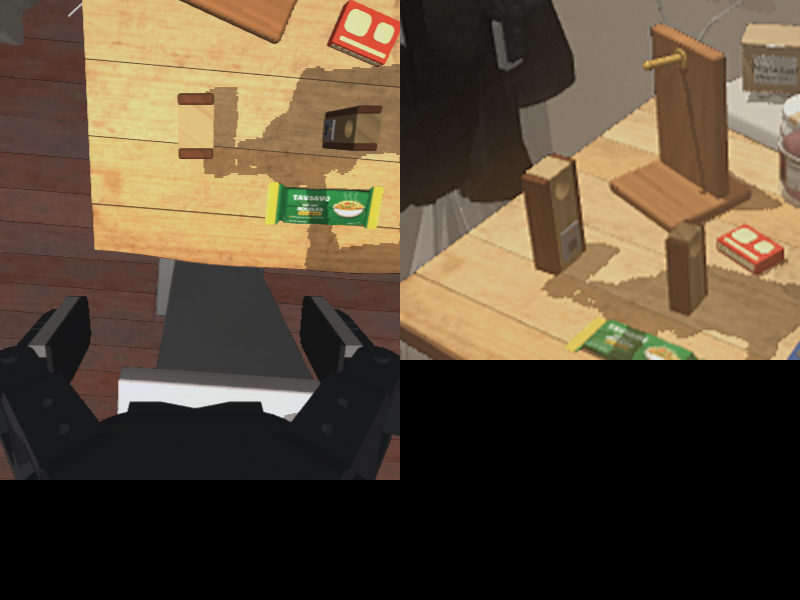

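The opener stands upright at w2 (316,126), exactly where projected for (0.45, 0.09). Next I turn a quarter turn to grip its dark side edges.

Emit:
play_rows(steps=[0.01, 0, 0, -0.157, 0.02, 0, 0, -0.314, 0.03, 0, 0, -0.471, 0.04, 0, 0, -0.628, 0.05, 0, 0, -0.785, 0.06, 0, 0, -0.942, 0.07, 0, 0, -1.1, 0.079, 0, 0, -1.257, 0.079, 0, 0, -1.414, 0.079, 0, 0, -1.571])

```text
time: 13.6
tool_pos: [0.4505, 0.0897, 0.2438]
tcp_rot: [-2.121, -2.317, 0.001]
wrist_force: [0.4, -0.3, 0.6]
width: 0.999
grip_force: 0.0
```

Emit:
play_rows(steps=[0, 0, 0, 0, 0, 0, 0, 0])

```text
time: 13.85
tool_pos: [0.45, 0.0897, 0.244]
tcp_rot: [-2.13, -2.309, 0.001]
wrist_force: [0.7, -0.4, -1.2]
width: 1.002
grip_force: 0.0
```

```bash
python3 -c "
from h import *
go((.45,.09,.067,1.654))"
```

```text
t 13.85 at [0.45   0.0897 0.244 ] yaw 1.651 w 1.002 F [ 0.7 -0.4 -1.2] q6 0.06
[0.0003 0.0002 0.177 ] -0.003
```

Emit:
play_rows(steps=[0, 0, 0.05, 0, 0, 0, 0.1, 0, 0, 0, 0.15, 0, 0, 0, 0.17, 0, 0, 0, 0.178, 0, 0, 0, 0.178, 0, 0, 0, 0.178, 0])

```text
time: 14.72
tool_pos: [0.451, 0.0899, 0.0677]
tcp_rot: [2.127, 2.31, 0.003]
wrist_force: [0.7, 0.5, 0.5]
width: 1.002
grip_force: 0.0
```

Emit:
play_rows(steps=[0, 0, 0, 0, 0, 0, 0, 0, 0, 0, 0, 0, 0, 0, 0, 0, 0, 0, 0, 0, 0, 0, 0, 0, 0, 0, 0, 0], jaw=255, grip_force=40)

```text
time: 15.6
tool_pos: [0.4501, 0.0898, 0.067]
tcp_rot: [2.127, 2.311, 0.001]
wrist_force: [-1.4, -1.4, 6.0]
width: 0.536
grip_force: 43.7
```

Emit:
play_rows(steps=[0, 0, -0.02, 0, 0, 0, -0.06, 0, 0, 0, -0.11, 0, 0, 0, -0.15, 0, 0, 0, -0.15, -0.16, 0, 0, -0.15, -0.33, 0, 0, -0.15, -0.5, 0, 0, -0.15, -0.67, 0, 0, -0.15, -0.84, 0, 0, -0.15, -1.0])

```text
time: 16.85
tool_pos: [0.4491, 0.0897, 0.2156]
tcp_rot: [-0.75, -3.05, 0.001]
wrist_force: [-0.1, 1.1, -1.6]
width: 0.534
grip_force: 43.1
```

Emit:
play_rows(steps=[0, 0, 0, -0.1, 0, 0, 0, -0.189, 0, 0, 0, -0.189, 0, 0, 0, -0.189])

```text
time: 17.35
tool_pos: [0.4494, 0.0897, 0.2159]
tcp_rot: [-0.47, -3.106, 0.0]
wrist_force: [-0.6, -0.2, -0.8]
width: 0.535
grip_force: 43.1
```

```bash
python3 - <<'E'
from h import *
snap('top','t3');snap('scene','s3');snap('wrist','w3')
go((.5,.084,.217,2.844))
t=cv2.imread('pics/t3.png')[120:270,170:330];s=cv2.imread('pics/s3.png')[160:300,190:330];w=cv2.imread('pics/w3.png')
o=np.zeros((600,800,3),np.uint8);o[:300,:320]=cv2.resize(t,None,fx=2,fy=2,interpolation=2);o[300:580,:280]=cv2.resize(s,None,fx=2,fy=2,interpolation=2);o[:480,322:800]=w[:,80:558];cv2.imwrite('pics/c3.png',o)
E
```

```text
t 17.5 at [0.4495 0.0897 0.2162] yaw 2.842 w 0.535 F [ 1.   0.3 -1.4] q6 -1.13
[-0.0499  0.0094 -0.0008] -0.002
```

View pics/c3.png

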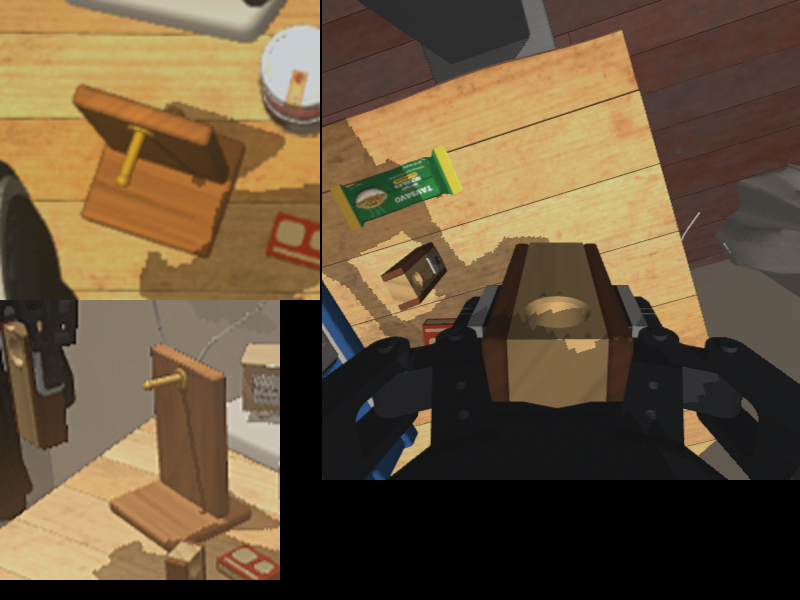

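The opener is held by its dark edges with the hole free. The peg tip is at top (231,210.5) and scene (263.5,202); the root is at top (240,185.5) and scene (280.5,198.5).

```bash
python3 - <<'E'
from h import *
for f,u,v,z in [('t3',231,210.5,.154),('t3',240,185.5,.15),('s3',263.5,202,.154),('s3',280.5,198.5,.15)]:print(f,onz(f,u,v,z).round(4))
o=[('t3',(231,210.5),(-.018,0,.154)),('s3',(263.5,202),(-.018,0,.154)),('t3',(240,185.5),(.02,0,.15)),('s3',(280.5,198.5),(.02,0,.15)),
('t3',(170+82/2,120+215/2),(-.04,.055,.014)),('t3',(170+209/2,120+256/2),(-.04,-.055,.014)),('t3',(170+243/2,120+142/2),(.06,-.055,.014)),
('s3',(190+110/2,160+203/2),(-.04,.055,.014)),('s3',(190+157/2,345-100),(-.04,-.055,.014)),('s3',(190+250/2,160+215/2),(.06,-.055,.014)),('t3',(170+74/2,120+93/2),(.02,.05,.167)),('t3',(170+213/2,120+139/2),(.02,-.05,.167)),('s3',(190+152/2,160+46/2),(.02,.05,.167)),('s3',(190+226/2,160+76/2),(.02,-.05,.167))]
p,r=fit(o,[.583,.058,-.3]);print(p,r)
S=bot.read_state()['tool_pos']
c,s=np.cos(p[2]),np.sin(p[2])
for q in[(-.018,0),(.02,0)]:print(p[0]+c*q[0]-s*q[1],p[1]+s*q[0]+c*q[1])
# hole of held opener: expected position
h=[S[0],S[1],S[2]+.082-.067];print('hole',h,proj('s3',h),proj('w3',h))
E
```

```text
t3 [0.5644 0.0657 0.154 ]
t3 [0.6006 0.0549 0.15  ]
s3 [0.5673 0.0674 0.154 ]
s3 [0.6023 0.0541 0.15  ]
[ 0.58327708  0.05880432 -0.30917024] [ 1.1 -1.2  0.9  0.6  1.6 -1.2  0.6  0.2 -1.4 -0.3 -0.6  0.6  2.4 -0.4
 -0.7 -2.1  8.2 37.8  2.1 -3.8 -1.6  3.8 -2.2  3.3 -0.9 -0.6 -5.6  1. ]
0.5661305229904028 0.06428114687905016
0.6023288049455134 0.05271895056959782
hole [np.float64(0.44953544701145154), np.float64(0.08972914986938381), np.float64(0.2311929560080473)] [204.92913905 183.0231506 ] [311.47752346 341.74634065]
```

Emit:
play_rows(steps=[0, 0.006, 0.03, 0.007, 0, 0.012, 0.06, 0.007, -0.02, 0.012, 0.078, 0.007, -0.045, 0.012, 0.078, 0.007, -0.065, 0.012, 0.078, 0.007, -0.073, 0.012, 0.078, 0.007, -0.073, 0.012, 0.078, 0.007, -0.073, 0.012, 0.078, 0.007])

```text
time: 18.5
tool_pos: [0.5223, 0.0798, 0.1383]
tcp_rot: [-0.478, -3.104, -0.0]
wrist_force: [-0.9, 0.1, -1.3]
width: 0.536
grip_force: 43.1
```

```bash
python3 - <<'E'
from h import *
snap('top','t4');snap('scene','s4');snap('wrist','w4')
go((.5877,.059,.138,2.835))
S=bot.read_state()['tool_pos'];h=S+[0,0,.015]
print(h,proj('s4',h),proj('w4',h),proj('w4',(.566,.066,.154)),proj('w4',(.602,.0545,.15)),proj('s4',h+[-.0124,.0039,0]))
s=cv2.imread('pics/s4.png')[170:270,210:310];w=cv2.imread('pics/w4.png')[200:420,200:440];t=cv2.imread('pics/t4.png')[150:250,190:290]
o=np.zeros((600,800,3),np.uint8);o[:400,:400]=cv2.resize(s,None,fx=4,fy=4,interpolation=2);o[:367,400:800]=cv2.resize(w,(400,367),interpolation=2);o[400:600,:200]=cv2.resize(t,(200,200));cv2.imwrite('pics/c4.png',o)
E
```

```text
t 18.65 at [0.5223 0.0799 0.1383] yaw 2.836 w 0.533 F [-1.  1. -1.] q6 -1.16
[-0.0686 -0.0002  0.0003] 0.001
[0.52231198 0.07985193 0.15334793] [242.68743683 210.25089812] [311.37053718 341.78877539] [311.68841844 447.10917722] [311.80155017 510.00162058] [236.52172374 212.46003036]
```

View pics/c4.png

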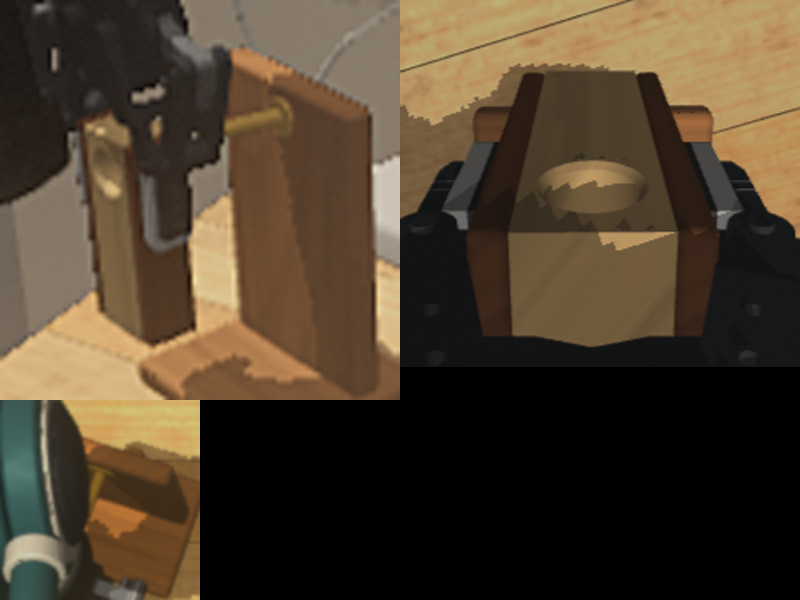

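```bash
python3 - <<'E'
from h import *
S=bot.read_state()['tool_pos'];a=-.306;X=np.array([np.cos(a),np.sin(a),0]);Y=np.array([-np.sin(a),np.cos(a),0])
b=S-[0,0,.067]
for n,f,x,y,z in [('s bl','s4',-.013,.023,0),('s br','s4',-.013,-.023,0),('s brb','s4',.013,-.023,0),('s hole','s4',-.013,0,.082),('s holebot','s4',-.013,0,.072),('s holetop','s4',-.013,0,.092),('w hole','w4',-.013,0,.082),('w holetop','w4',-.013,0,.092),('w top','w4',-.013,0,.1)]:
    p=proj(f,b+x*X+y*Y+[0,0,z]); q=(p-[210,170])*4 if f[0]=='s' else (p-200)*1.667+[400,0]
    print(n,q.round(0))
E
```

```text
s bl [ 96. 309.]
s br [150. 347.]
s brb [197. 328.]
s hole [106. 170.]
s holebot [108. 190.]
s holetop [104. 150.]
w hole [585. 181.]
w holetop [585. 205.]
w top [584. 228.]
```

Emit:
play_rows(steps=[-0.01, 0, 0, 0, -0.02, 0, 0, 0, -0.028, 0, 0, 0, -0.036, 0, 0, 0, -0.042, 0, 0, 0, -0.048, 0, 0, 0, -0.048, 0, 0, 0, -0.048, 0, 0, 0])

```text
time: 19.65
tool_pos: [0.5684, 0.0653, 0.1382]
tcp_rot: [-0.478, -3.105, 0.0]
wrist_force: [-0.2, -0.4, -0.7]
width: 0.534
grip_force: 43.1
```

```bash
python3 - <<'E'
from h import *
snap('scene','s5');snap('wrist','w5')
go((.5877,.059,.138,2.835))
s=cv2.imread('pics/s5.png')[170:270,210:310];w=cv2.imread('pics/w5.png')[200:420,200:440]
o=np.zeros((400,800,3),np.uint8);o[:400,:400]=cv2.resize(s,None,fx=4,fy=4,interpolation=2);o[:367,400:800]=cv2.resize(w,(400,367),interpolation=2);cv2.imwrite('pics/c5.png',o)
E
```

```text
t 19.75 at [0.5684 0.0653 0.1382] yaw 2.836 w 0.531 F [-0.  -0.7 -2.4] q6 -1.19
[-0.0203 -0.0002  0.0002] 0.001
```

View pics/c5.png

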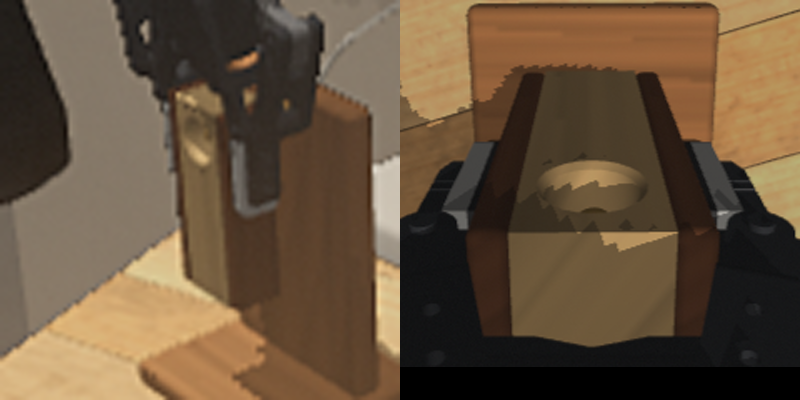

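No contact force, and the ball shows at (592,210), centred sideways in the hole. I'll push on.

Emit:
play_rows(steps=[-0.005, 0, 0, 0, -0.01, 0, 0, 0, -0.015, 0, 0, 0, -0.019, 0, 0, 0, -0.021, 0, 0, 0, -0.021, 0, 0, 0])

```text
time: 20.5
tool_pos: [0.5873, 0.0593, 0.1377]
tcp_rot: [-0.478, -3.101, -0.0]
wrist_force: [-4.6, 1.6, 1.1]
width: 0.532
grip_force: 43.3
```

Emit:
play_rows(steps=[0.002, 0, 0.002, 0, 0.002, 0, 0.004, 0, 0.002, 0, 0.006, 0, 0.002, 0, 0.007, 0, 0.002, 0, 0.007, 0, 0.002, 0, 0.007, 0])

```text
time: 21.25
tool_pos: [0.5871, 0.0594, 0.1316]
tcp_rot: [0.478, 3.104, 0.0]
wrist_force: [-0.7, -0.3, 0.7]
width: 0.537
grip_force: 43.3
```

Emit:
play_rows(steps=[0, 0, 0.001, 0, 0, 0, 0.0015, 0, 0, 0, 0.0015, 0, 0, 0, 0.0015, 0])

```text
time: 21.75
tool_pos: [0.5871, 0.0595, 0.1312]
tcp_rot: [0.478, 3.104, 0.0]
wrist_force: [-4.1, -1.1, 8.2]
width: 0.528
grip_force: 44.1
```

The opener now rests on the peg, with 8 N pushing up. I'll ease down force by 0.5 mm and open.

Emit:
play_rows(steps=[0, 0, -0.0005, 0, 0, 0, -0.0005, 0])

```text
time: 22.0
tool_pos: [0.5871, 0.0595, 0.1313]
tcp_rot: [0.478, 3.104, 0.0]
wrist_force: [-3.2, -0.2, 6.3]
width: 0.533
grip_force: 43.8
```

Emit:
play_rows(steps=[0, 0, 0, 0, 0, 0, 0, 0, 0, 0, 0, 0, 0, 0, 0, 0, 0, 0, 0, 0, 0, 0, 0, 0, 0, 0, 0, 0], jaw=0)

```text
time: 22.88
tool_pos: [0.5868, 0.0595, 0.1303]
tcp_rot: [0.478, 3.105, 0.0]
wrist_force: [0.5, 0.5, 0.2]
width: 1.002
grip_force: 0.0
```

Emit:
play_rows(steps=[0, 0, -0.02, 0, 0, 0, -0.05, 0, 0, 0, -0.09, 0, 0, 0, -0.12, 0, 0.05, 0, -0.12, 0, 0.1, 0, -0.12, 0, 0.12, 0, -0.12, 0, 0.12, 0, -0.12, 0])

```text
time: 23.88
tool_pos: [0.4723, 0.096, 0.2517]
tcp_rot: [0.476, 3.103, 0.001]
wrist_force: [-0.5, -0.3, -0.7]
width: 1.003
grip_force: 0.0
```

```bash
python3 - <<'E'
from h import *
snap('scene','s6');snap('wrist','w6');snap('top','t6')
go()
s=cv2.imread('pics/s6.png')[170:290,230:330];w=cv2.imread('pics/w6.png');t=cv2.imread('pics/t6.png')[140:320,190:450]
o=np.zeros((600,800,3),np.uint8);o[:600,:500]=cv2.resize(s,None,fx=5,fy=5,interpolation=2);o[:225,500:800]=cv2.resize(w,(300,225));o[230:437,500:799]=cv2.resize(t,(299,207));cv2.imwrite('pics/c6.png',o)
E
```

```text
t 24.025 at [0.4738 0.0955 0.2511] yaw 2.836 w 1.001 F [ 0.3  0.  -0.8] q6 -1.12
```

View pics/c6.png

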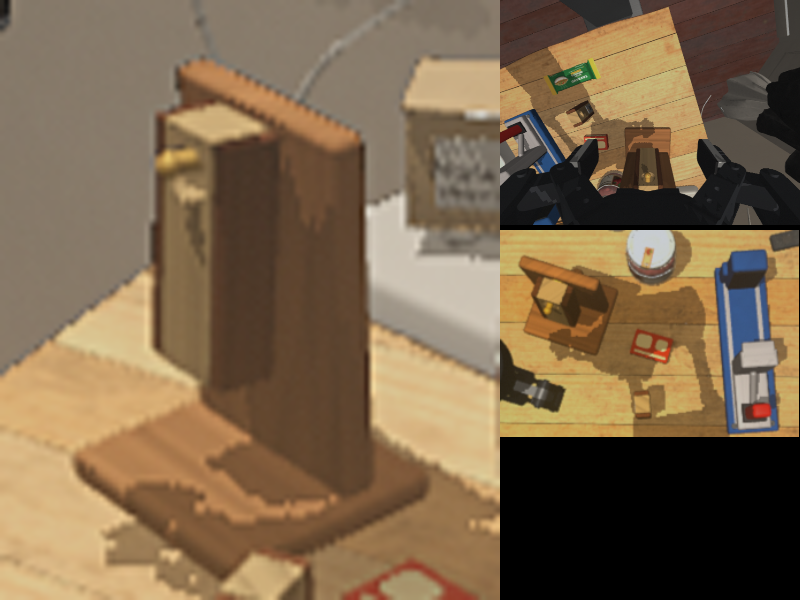

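The opener hangs upright on the peg close to the board, with the ball at crop (165,162). The jaw is open and the bystanders have not moved. I'll let it settle, then hand in.

Emit:
play_rows(steps=[0, 0, 0, 0, 0, 0, 0, 0, 0, 0, 0, 0, 0, 0, 0, 0, 0, 0, 0, 0, 0, 0, 0, 0, 0, 0, 0, 0, 0, 0, 0, 0])

```text
time: 25.02
tool_pos: [0.4723, 0.0957, 0.2503]
tcp_rot: [0.478, 3.105, -0.0]
wrist_force: [0.0, -0.0, 0.1]
width: 1.0
grip_force: 0.0
```

```bash
python3 -c "
from h import *
print(bot.finish_job())"
```

```text
the job is handed in; nothing more can be done
None
```

I've handed the job in at about 25 s: the opener hangs on the peg close to the board, the jaw is fully open, and the jam jar, match box and biscuit packet look undisturbed in the last pictures; no verdict came back.

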